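Make up two sampling kits for the flow-through tester

ROBOT

A 6-joint arm with a two-finger parallel gripper is mounted at the origin on the work surface. World frame = base frame: x ahead of the robot, y to its left, z up, the work surface at z = 0. Lengths are in mm, angles in rad, forces in N, time in s.
With the tool pointing down it reaches from about 275 to 775 mm from the base axis. Payload 14.6 kg.
Tool frame: the origin (TCP) lies at the very end of the fingers, on their centre line; the grasp point (between the pads) lies 19 mm behind it; z points along the fingers, y is the line along which they close (so a half turn about z gives the same grasp; the last joint's range is limited). The gripper opens to 85 mm and grips with 20 to 120 N. Pads are 22 mm wide; open, the fingers measure 114 mm over their backs; the gripper's body (76 mm by 85 mm) begins 54 mm behind the grasp point. The pads swing forward as they close: fully open they stand 13 mm farther back than shut.
Start: joints at [-1.471, 0.263, -0.048, 1.259, 0, 1.415], TCP at [132.321, -508.055, 231.278] pointing down, gripper open.
Joint ranges: [-2.65, 2.65], [-0.89, 1.7], [-1.18, 1.37], [-2.13, 2.11], [-1.35, 1.29], [-3.14, 3.14]. Speed limits (rad/s): [1.89, 1.89, 2.57, 2.79, 3.14, 3.14].

INTERFACE

Orientations are given as a rotation vector (axis times angle).
In Python, from workcell import r gives the robot as it stands. The module is installed in compiled form; this text tells all that it offers.
- The arm moves only by the tool jog_arm, never from a script. Its argument "motion" is a list of rows, each a list of 3 entries, a list of its own where there are three numbers: the shift along the tool's x, y, z in units of 25 mm (1.0 is 25 mm), then the turn, a rotation vector about the tool's x, y, z in units of 8 degrees (1.0 is 8 degrees), then the finger opening in mm, from 0 to 85.4. A call has 1 to 10 rows; each row shifts and turns the commanded pose from where the row before left it, along the tool's axes as they then stand; what a row does not reach is not made up. A row lasts 1/10 s, in which the tool goes at most 50 mm and 8.59 degrees, less where a joint would pass 70% of its speed; a pose out of reach is approached as far as the arm can. A call is refused whole if a number of a shift passes 1 or a number of a turn 1, either way. A call with a gripper value outside its range is refused whole. The fingers move at their own pace and stop on an object; "grip_force" is the grip in N (left out, the last holds). Time passes only in rows, so rows that do not move let the fingers close. It gives the time, the measured TCP pose, the force, the opening and the grip force at its end, in the units of the state.
- r.sense(): the state, without advancing time (a new reading comes with each control period).
- r.get_image(name): name is "scene" or "top" or "wrist"; returns the picture (384x512x3 uint8, red, green, blue); there is no depth.
- r.calibration(name): a dict with "camera_matrix" (3x3 intrinsics, pixels), "R" (3x3) and "t" (3): a world point X has camera coordinates R X + t; the wrist camera has in their place "T_tool_cam" (4x4, takes a point from camera to tool coordinates, whose origin is the TCP and whose axes are the flange's). Camera axes: x right, y down, z forward; pixel columns grow to the right and rows downward; lengths in mm; the calibration is good to about 2 mm. A picture is of the moment at which its call begins: read the wrist's pose just before it. calibration takes no time and is no camera call.
- r.hand_in(): hands the job in; it is judged then, once.
Trained networks look in the newest picture that a camera, given by its name, has taken for a name from the list of things; names that differ only in an ending like _2 or _b are one class to them, and where a whole thing is asked for, a point or a joint stands for the part that bears it (a point fixed in the world has none). Each returns a list of dicts, best first, with "conf" (0 to 1); they miss things now and then, are a little off and sometimes report something else, mostly with a low value. They report only what shows in the picture. A call takes as long as a camera call.
- r.find_in(name, camera): "location" ([x, y, z] in mm, in the coordinates of the camera as it stood for that picture, good to about 4 mm: the middle of the surface that is visible of it).
The state is a dict: "clock": time; "joint_pos": joint angles; "qvel": joint speeds; "joint_efforts": joint torques, N m; "tcp_pos": TCP position; "eef_rot": TCP orientation; "wrist_force": force on the tool from outside, world axes, zero at the start; "torque": the same for the moment, N m; "grip_width": finger opening in mm; "gripper_force": force on a finger pad.
Only numpy, scipy, OpenCV 4.12 (cv2) and the standard library are available. Lean on these libraries where they do the work, as an engineer would, in place of code of your own. Each camera call takes 0.05 s, during which the arm holds its last target. There are 200 camera calls.

TASK

Make up two sampling kits in the grey trays on the bench. The three-compartment tray gets the flow cell in its middle compartment, with a white sample bottle in one end compartment and the steel filter holder in the other; the two-compartment tray gets the other sample bottle and the squat black-capped jar, one in each compartment, either way round. Set every piece down upright and flat on its compartment's floor without dropping it, and leave the narrow-necked amber glass bottle standing where it is.

Things in the scene. Friction and masses are not known exactly. Their poses are not given: they have to be found in the camera images.
- tray3: loose grey plastic kit tray (0.7 kg) with three square compartments in a row: 72 mm (own x) by 208 mm (own y), walls 4 mm thick and 18 mm high, floor 5 mm thick. Origin at the centre of its underside, z up; the compartments (64 x 64 mm inside) are centred at own y = -68, 0 and +68 mm, x = 0
- tray2: loose grey plastic kit tray (0.7 kg) with two square compartments in a row: 72 mm (own x) by 140 mm (own y), walls 4 mm thick and 18 mm high, floor 5 mm thick. Origin at the centre of its underside, z up; the compartments (64 x 64 mm inside) are centred at own y = -34 and +34 mm, x = 0
- bottle_a: white wide-mouth plastic sample bottle, standing: round body 40 mm across, straight from the foot to 49 mm, white ribbed screw cap 34 mm across, 75 mm tall in all, 60 g; origin at the centre of its underside, z up. There are two such bottles, alike and interchangeable
- bottle_b: white wide-mouth plastic sample bottle, standing: round body 40 mm across, straight from the foot to 49 mm, white ribbed screw cap 34 mm across, 75 mm tall in all, 60 g; origin at the centre of its underside, z up. There are two such bottles, alike and interchangeable
- jar: squat white plastic jar with a black lid, standing: body 46 mm across, lid 47 mm across from 39 mm up to the top at 52 mm, 70 g; origin at the centre of its underside, z up
- flow_cell: flow cell of the tester, standing upright, 90 mm tall, 120 g: black foot 36 mm across and 14 mm high, clear glass tube 26 mm across, black round head 34 mm across from 65 mm up to 90 mm, and a short steel side spout 8 mm thick, 45 mm above the foot, that reaches 28 mm from the axis along own +x. Origin at the centre of its underside, z up
- filter_holder: steel in-line filter holder, lying flat: disc 44 mm across and 17 mm thick with a hose nipple standing up from its centre, 14 mm across, top at 51 mm, 160 g; origin at the centre of its underside, z up
- glass_bottle: narrow-necked amber glass bottle with a small black cap, standing, not part of any kit: body 44 mm across, 84 mm tall; origin at the centre of its underside, z up

How it is judged:
By the outcome, as a careful person would: the job done as asked, in the order asked, and still so for the second after the job is handed in, with the robot touching nothing.
It also fails if it takes over 128 s, if anything falls off the work surface, if the arm or the gripper's body presses on something with over 40 N, if the wrist force passes 120 N, or if a joint passes its speed limit or range.

## Working session

There is one attempt and no reset: what is moved stays moved. The work goes in short steps, Python scripts to look and compute and a tool call to move; the robot and the scene stay as the last step left them, time stands still between calls to the robot, and variables do not carry over. Pictures are saved under pics/ and viewed, at most 14 in all, crops included, and the job is handed in when it is done.

Besides the shell and the picture viewer there is one more tool, called as name([rows], argument=value, ...), one row to a line, values as JSON. jog_arm: Moves the arm, as the interface text tells. Its arguments: {"type":"object","properties":{"motion":{"type":"array"},"grip_force":{"type":"number"}},"required":["motion"]}

```bash
mkdir -p pics
cat > h.py <<'E'
import numpy as np, cv2
from scipy.spatial.transform import Rotation as Ro
from workcell import r
def save(cam,f):
    im=r.get_image(cam); cv2.imwrite('pics/'+f,im[:,:,::-1]); return im
def w(cam,p):
    c=r.calibration(cam)
    if cam=='wrist':
        s=r.sense(); T=np.array(c['T_tool_cam']); q=T[:3,:3]@np.array(p)+T[:3,3]
        return Ro.from_rotvec(s['eef_rot']).apply(q)+s['tcp_pos']
    return np.array(c['R']).T@(np.array(p)-np.array(c['t']))
def ray(cam,u,v,z):
    c=r.calibration(cam);K=np.array(c['camera_matrix']);R=np.array(c['R']);t=np.array(c['t'])
    d=R.T@np.linalg.inv(K)@[u,v,1]; o=-R.T@t
    return o+d*(z-o[2])/d[2]
def proj(cam,X):
    c=r.calibration(cam);K=np.array(c['camera_matrix'])
    p=K@(np.array(c['R'])@np.array(X)+np.array(c['t'])); return p[:2]/p[2]
E
python3 - <<'E'
from h import *
s=r.sense();print(s['clock'],s['tcp_pos'],s['eef_rot'],Ro.from_rotvec(s['eef_rot']).as_matrix().round(2))
for c in('scene','top'):
    save(c,c+'0.png')
    for n in 'tray3 tray2 bottle_a jar flow_cell filter_holder glass_bottle'.split():
        for d in r.find_in(n,c): 
            if d['conf']>.3: X=w(c,d['location']);print(c,n,round(d['conf'],2),X.round(),proj(c,X).round())
E
```

```text
0.0 [ 132.28468776 -507.74655046  230.81806126] [-3.11501902e+00 -3.99006909e-01 -1.69517646e-05] [[ 0.97  0.25 -0.  ]
 [ 0.25 -0.97  0.  ]
 [ 0.   -0.   -1.  ]]
scene tray3 0.95 [460. 177.   6.] [303. 164.]
scene tray3 0.85 [ 444. -157.    5.] [190. 182.]
scene tray2 0.95 [460. 177.   6.] [303. 164.]
scene tray2 0.85 [ 444. -157.    5.] [190. 182.]
scene bottle_a 0.67 [626. -81.  51.] [232. 214.]
scene bottle_a 0.6 [467. 365.  47.] [364. 144.]
scene jar 0.68 [ 647. -258.   49.] [160. 237.]
scene flow_cell 0.61 [640. 277.  56.] [366. 187.]
scene filter_holder 0.65 [625.  76.  19.] [291. 208.]
scene glass_bottle 0.89 [ 479. -363.   44.] [111. 197.]
scene glass_bottle 0.44 [469. 366.  48.] [364. 144.]
top tray3 0.75 [458. 182.   5.] [205. 220.]
top tray3 0.65 [ 441. -152.    3.] [312. 228.]
top tray2 0.75 [458. 182.   5.] [205. 220.]
top tray2 0.65 [ 441. -152.    3.] [312. 228.]
top bottle_a 0.75 [603. -81.  73.] [291. 172.]
top bottle_a 0.5 [ 456. -352.   49.] [381. 224.]
top jar 0.63 [ 631. -262.   51.] [351. 165.]
top flow_cell 0.5 [626. 281.  89.] [169. 162.]
top filter_holder 0.46 [611.  75.  14.] [240. 172.]
top glass_bottle 0.48 [ 458. -353.   50.] [382. 223.]
```

Run:
```python
import cv2
a=cv2.imread('pics/top0.png')[120:300,110:430];cv2.imwrite('pics/topc.png',cv2.resize(a,None,fx=2.5,fy=2.5,interpolation=cv2.INTER_CUBIC))
a=cv2.imread('pics/scene0.png')[100:290,70:430];cv2.imwrite('pics/scenec.png',cv2.resize(a,None,fx=2.2,fy=2.2,interpolation=cv2.INTER_CUBIC))
```

```text
(no output)
```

View pics/topc.png

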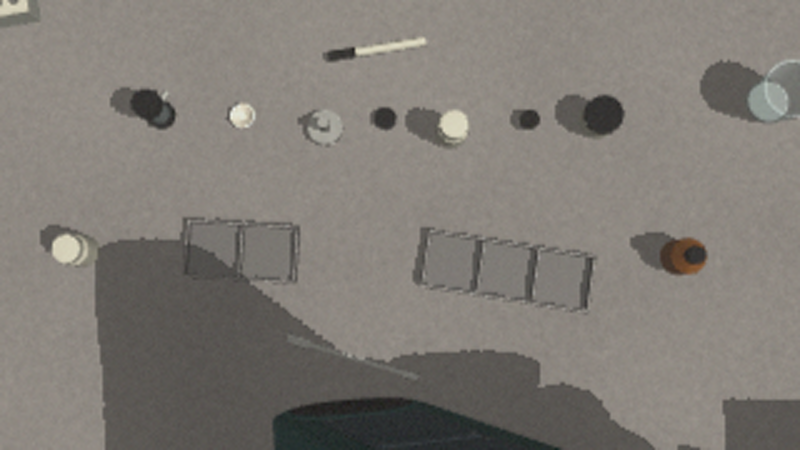

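View pics/scenec.png

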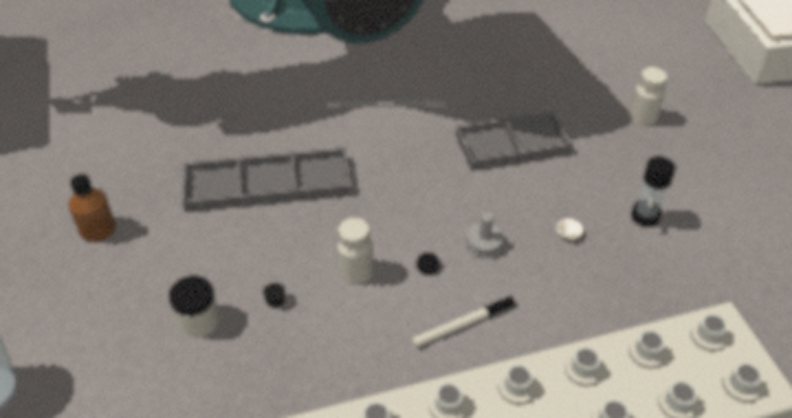

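Top crop: three-compartment tray with corners about (425,228),(594,255),(585,311),(415,283); two-compartment tray with corners about (185,218),(299,226),(295,283),(184,278). Flow cell head (147,104) with its spout up-right, filter (322,125), bottles (454,125) and (68,249), jar (604,114), amber bottle (690,256). Several loose caps and a marker are distractors.

Run:
```python
from h import *
f=lambda u,v,z:ray('top',110+(u+.5)/2.5-.5,120+(v+.5)/2.5-.5,z)[:2]
for n,C in dict(t3=[(425,228),(594,255),(585,311),(415,283)],t2=[(185,218),(299,226),(295,283),(184,278)]).items():
    P=np.array([f(*c,18) for c in C]);print(n,P.round(),P.mean(0).round(),[np.linalg.norm(P[i]-P[i-1]).round() for i in range(4)])
    d=P[0]-P[1]+P[3]-P[2];print(np.degrees(np.arctan2(-d[0],d[1])).round(1),'deg of own y from world y (ccw +)')
for n,u,v,z in [('flow head',147,104,90),('bottle1',454,124,75),('bottle2',67,249,75),('jar',604,114,52),('nip',322,122,51),('disc',324,128,17),('spout',165,95,52)]: print(n,f(u,v,z).round())
print(r.calibration('wrist'))
```

```text
t3 [[ 491.  -50.]
 [ 462. -258.]
 [ 393. -247.]
 [ 423.  -39.]] [ 442. -148.] [np.float64(69.0), np.float64(209.0), np.float64(69.0), np.float64(210.0)]
-8.1 deg of own y from world y (ccw +)
t2 [[498. 247.]
 [490. 105.]
 [420. 108.]
 [423. 246.]] [458. 177.] [np.float64(74.0), np.float64(142.0), np.float64(70.0), np.float64(137.0)]
-2.2 deg of own y from world y (ccw +)
flow head [627. 283.]
bottle1 [611. -81.]
bottle2 [454. 374.]
jar [ 631. -263.]
nip [615.  78.]
disc [614.  78.]
spout [645. 271.]
{'camera_matrix': array([[287.80876235,   0.        , 255.51666379],
       [  0.        , 287.80876235, 189.10410824],
       [  0.        ,   0.        ,   1.        ]]), 'T_tool_cam': array([[-1.88430686e-03, -9.55444657e-01, -2.95164289e-01,
         7.65688048e+01],
       [ 9.99997386e-01, -1.41814745e-03, -1.79337593e-03,
         1.85219181e-01],
       [ 1.29488496e-03, -2.95166897e-01,  9.55444832e-01,
        -1.43730707e+02],
       [ 0.00000000e+00,  0.00000000e+00,  0.00000000e+00,
         1.00000000e+00]])}
```

jog_arm([
  [[0, 0, 0], [0, 0, 1], 85],
  [[0, 0, 0], [0, 0, 0.8], 85],
])

```text
clock: 1.0
tcp_pos: [132.3, -508.0, 231.3]
eef_rot: [-3.142, 0.003, -0.0]
wrist_force: [-1.1, 0.4, -0.3]
grip_width: 85.0
gripper_force: 0.0
```

jog_arm([
  [[0, 0, 0], [0, 0, -1], 85],
  [[0, 0, 0], [0, 0, -1], 85],
  [[0, 0, 0], [0, 0, -1], 85],
  [[0, 0, 0], [0, 0, -1], 85],
  [[0, 0, 0], [0, 0, -1], 85],
  [[0, 0, 0], [0, 0, -1], 85],
  [[0, 0, 0], [0, 0, -1], 85],
  [[0, 0, 0], [0, 0, -1], 85],
  [[0, 0, 0], [0, 0, -1], 85],
  [[0, 0, 0], [0, 0, -1], 85],
])

```text
clock: 2.0
tcp_pos: [132.3, -508.1, 231.3]
eef_rot: [2.397, 2.03, -0.0]
wrist_force: [0.6, 0.2, -0.6]
grip_width: 85.2
gripper_force: 0.0
```

jog_arm([
  [[0, 0, 0], [0, 0, -1], 85],
  [[0, 0, 0], [0, 0, -0.25], 85],
  [[0, 0.5, 0], [0, 0, 0], 85],
  [[0, 1, 0], [0, 0, 0], 85],
  [[0, 1, 0], [0, 0, 0], 85],
  [[0, 1, 0], [0, 0, 0], 85],
  [[0, 1, 0], [0, 0, 0], 85],
  [[0, 1, 0], [0, 0, 0], 85],
  [[0, 1, 0], [0, 0, 0], 85],
  [[0, 1, 0], [0, 0, 0], 85],
])

```text
clock: 3.0
tcp_pos: [321.6, -507.0, 231.2]
eef_rot: [2.219, 2.224, 0.0]
wrist_force: [-0.4, -0.2, -0.6]
grip_width: 85.2
gripper_force: 0.0
```

jog_arm([
  [[1, 0.6, 0], [0, 0, 0], 85],
  [[1, 0.6, 0], [0, 0, 0], 85],
  [[1, 0.6, 0], [0, 0, 0], 85],
  [[1, 0.6, 0], [0, 0, 0], 85],
  [[1, 0.6, 0], [0, 0, 0], 85],
  [[1, 0.6, 0], [0, 0, 0], 85],
  [[1, 0.6, 0], [0, 0, 0], 85],
  [[1, 0.6, 0], [0, 0, 0], 85],
  [[1, 0.6, 0], [0, 0, 0], 85],
  [[1, 0.6, 0], [0, 0, 0], 85],
])

```text
clock: 4.0
tcp_pos: [470.0, -255.3, 231.4]
eef_rot: [2.219, 2.224, 0.0]
wrist_force: [0.7, -0.3, -0.3]
grip_width: 84.7
gripper_force: 0.0
```

jog_arm([
  [[1, 0.6, 0], [0, 0, 0], 85],
  [[1, 0.6, 0], [0, 0, 0], 85],
  [[1, 0.6, 0], [0, 0, 0], 85],
  [[1, 0.6, 0], [0, 0, 0], 85],
  [[1, 0.6, 0], [0, 0, 0], 85],
  [[1, 0.6, 0], [0, 0, 0], 85],
  [[1, 0.6, 0], [0, 0, 0], 85],
  [[1, 0.6, 0], [0, 0, 0], 85],
  [[1, 0.6, 0], [0, 0, 0], 85],
  [[1, 0.6, 0], [0, 0, 0], 85],
])

```text
clock: 5.0
tcp_pos: [618.8, -4.4, 231.2]
eef_rot: [-2.219, -2.224, -0.0]
wrist_force: [0.9, -1.5, -0.5]
grip_width: 85.2
gripper_force: 0.0
```

jog_arm([
  [[1, 0, 0], [0, 0, 0], 85],
  [[1, 0, 0], [0, 0, 0], 85],
  [[1, 0, 0], [0, 0, 0], 85],
  [[1, 0, 0], [0, 0, 0], 85],
  [[1, 0, 0], [0, 0, 0], 85],
  [[1, 0, 0], [0, 0, 0], 85],
  [[1, 0, 0], [0, 0, 0], 85],
  [[1, 0, 0], [0, 0, 0], 85],
  [[1, 0, 0], [0, 0, 0], 85],
  [[1, 0, 0], [0, 0, 0], 85],
])

```text
clock: 6.0
tcp_pos: [616.9, 245.6, 231.2]
eef_rot: [-2.219, -2.224, -0.0]
wrist_force: [0.7, -0.2, 0.2]
grip_width: 85.0
gripper_force: 0.0
```

```bash
cat >> h.py <<'E'
def wray(u,v,z):
    s=r.sense();c=r.calibration('wrist');T=np.array(c['T_tool_cam']);R=Ro.from_rotvec(s['eef_rot']).as_matrix()
    d=R@T[:3,:3]@np.linalg.inv(np.array(c['camera_matrix']))@[u,v,1]; o=R@T[:3,3]+s['tcp_pos']
    return o+d*(z-o[2])/d[2]
def look(f,names):
    s=r.sense();print(s['clock'],np.round(s['tcp_pos'],1))
    save('wrist',f)
    for n in names:
        for d in r.find_in(n,'wrist'):
            if d['conf']>.3:print(n,round(d['conf'],2),w('wrist',d['location']).round(1))
E
python3 -c "
from h import *
look('w1.png',['flow_cell'])"
```

```text
6.0 [616.9 245.6 231.2]
flow_cell 0.82 [633.7 291.7  93.7]
```

View pics/w1.png

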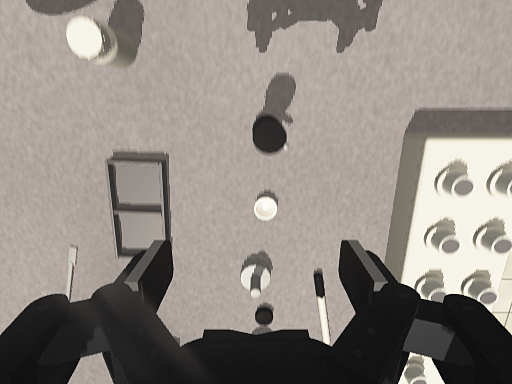

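Wrist view: flow cell head at (269,134), tray2 corners about (107,152),(169,152),(116,257), far bottle's cap at (84,37), filter nipple tip at about (255,295).

```bash
python3 -c "
from h import *
for n,u,v,z in [('head',269,134,90),('cap2',84,37,75),('nip',255,294,51),('disc',255,277,17),('a',107,152,18),('b',169,152,18),('c',116,257,18),('spout',285,148,52)]: print(n,wray(u,v,z).round(1))"
```

```text
head [630.7 291.4  90. ]
cap2 [456.5 379.   75. ]
nip [617.4  77.7  51. ]
disc [617.4  80.7  17. ]
a [432.4 260.8  18. ]
b [509.7 261.   18. ]
c [423. 113.  18.]
spout [650.7 271.8  52. ]
```

jog_arm([
  [[0.8, 0.25, 0.5], [0, 0, 0], 85],
  [[0.9, 0.27, 0.9], [0, 0, 0], 85],
  [[0, 0, 0.9], [0, 0, 0], 85],
  [[0, 0, 0.9], [0, 0, 0], 85],
  [[0, 0, 0], [0, 0, 0], 85],
])

```text
clock: 6.6
tcp_pos: [628.7, 286.2, 147.8]
eef_rot: [-2.217, -2.223, 0.007]
wrist_force: [-1.2, 0.9, -0.2]
grip_width: 85.3
gripper_force: 0.0
```

```bash
python3 -c "
from h import *
look('w2.png',['flow_cell','tray2'])"
```

```text
6.6 [628.7 286.2 147.8]
flow_cell 0.59 [636.  296.3  93.7]
tray2 0.6 [457.9 206.2   9.6]
```

View pics/w2.png

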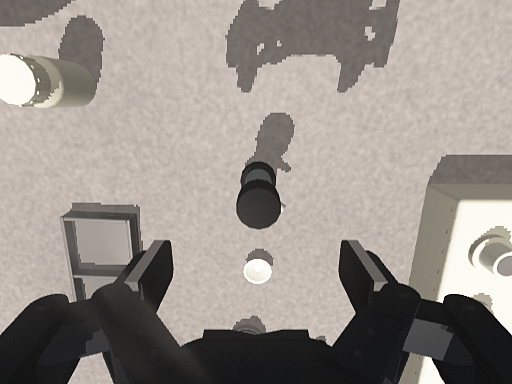

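Head top is centred at about (258,206) with the foot behind at (258,175); it lies between the fingers' lines at columns 170 and 343.

```bash
python3 -c "
from h import *
for n,u,v,z in [('head',258,206,90),('foot',258,174,14),('cap2',15,80,75),('a',62,214,18),('b',140,207,18)]: print(n,wray(u,v,z).round(1))"
```

```text
head [633.4 285.   90. ]
foot [634.1 291.1  14. ]
cap2 [458.6 375.8  75. ]
a [430.9 249.2  18. ]
b [512.7 257.   18. ]
```

jog_arm([
  [[0, 0.1, 0.8], [0, 0, 0], 85],
  [[0, 0, 0.8], [0, 0, 0], 85],
  [[0, 0, 0.8], [0, 0, 0], 85],
  [[0, 0, 0.4], [0, 0, 0], 85],
  [[0, 0, 0.3], [0, 0, 0], 85],
  [[0, 0, 0], [0, 0, 0], 85],
  [[0, 0, 0], [0, 0, 0], 85],
])

```text
clock: 7.45
tcp_pos: [633.0, 286.3, 74.7]
eef_rot: [2.217, 2.225, 0.002]
wrist_force: [-0.2, -0.1, -0.2]
grip_width: 84.9
gripper_force: 0.0
```

jog_arm([
  [[0, 0, 0.35], [0, 0, 0], 85],
  [[0, 0, 0], [0, 0, 0], 25],
  [[0, 0, 0], [0, 0, 0], 25],
  [[0, 0, 0], [0, 0, 0], 25],
  [[0, 0, 0], [0, 0, 0], 25],
  [[0, 0, 0], [0, 0, 0], 25],
  [[0, 0, 0], [0, 0, 0], 25],
  [[0, 0, 0], [0, 0, 0], 25],
  [[0, 0, 0], [0, 0, 0], 25],
  [[0, 0, 0], [0, 0, 0], 25],
], grip_force=35)

```text
clock: 8.45
tcp_pos: [632.6, 286.3, 65.3]
eef_rot: [2.217, 2.225, 0.0]
wrist_force: [-3.6, -0.1, 5.4]
grip_width: 33.1
gripper_force: 34.5
```

jog_arm([
  [[0, 0, -0.3], [0, 0, 0], 25],
  [[0, 0, -0.6], [0, 0, 0], 25],
  [[0, 0, -1], [0, 0, 0], 25],
  [[0, 0, -1], [0, 0, 0], 25],
  [[0, 0, -1], [0, 0, 0], 25],
  [[0, 0, -0.6], [0, 0, 0], 25],
  [[-0.4, -0.2, -0.3], [0, 0, 0], 25],
  [[-0.8, -0.3, 0], [0, 0, 0], 25],
  [[-0.8, -0.4, 0], [0, 0, 0], 25],
  [[-0.9, -0.4, 0], [0, 0, 0], 25],
])

```text
clock: 9.45
tcp_pos: [599.3, 212.4, 184.5]
eef_rot: [-2.217, -2.225, 0.001]
wrist_force: [0.6, -0.8, -0.7]
grip_width: 33.0
gripper_force: 35.0
```

jog_arm([
  [[-0.9, -0.4, 0], [0, 0, 0], 25],
  [[-0.9, -0.4, 0], [0, 0, 0], 25],
  [[-0.9, -0.4, 0], [0, 0, 0], 25],
  [[-0.9, -0.4, 0], [0, 0, 0], 25],
  [[-0.9, -0.4, 0], [0, 0, 0], 25],
  [[-0.9, -0.4, 0], [0, 0, 0], 25],
  [[-0.9, -0.4, 0], [0, 0, 0], 25],
  [[-0.9, -0.4, 0], [0, 0, 0], 25],
  [[-0.9, -0.4, 0], [0, 0, 0], 25],
  [[-0.9, -0.4, 0], [0, 0, 0], 25],
])

```text
clock: 10.45
tcp_pos: [499.7, -12.9, 184.6]
eef_rot: [-2.217, -2.225, 0.001]
wrist_force: [1.0, -0.0, -1.1]
grip_width: 33.0
gripper_force: 35.0
```

jog_arm([
  [[-0.9, -0.4, 0], [0, 0, 0], 25],
  [[-0.9, -0.4, 0], [0, 0, 0], 25],
  [[-0.9, -0.4, 0], [0, 0, 0], 25],
  [[-0.9, -0.4, 0], [0, 0, 0], 25],
  [[-0.9, -0.4, 0], [0, 0, 0], 25],
  [[-0.6, -0.3, 0], [0, 0, 0], 25],
  [[-0.3, 0, 0], [0, 0, 0], 25],
  [[0, 0, 0], [0, 0, 0], 25],
  [[0, 0, 0], [0, 0, 0], 25],
])

```text
clock: 11.35
tcp_pos: [444.0, -146.5, 184.9]
eef_rot: [-2.217, -2.225, -0.0]
wrist_force: [0.3, 0.1, -1.3]
grip_width: 32.5
gripper_force: 35.0
```

```bash
python3 -c "
from h import *
look('w3.png',['tray3'])
s=r.sense();print(s['grip_width'],s['wrist_force'])"
```

```text
11.35 [ 444.  -146.5  184.9]
tray3 0.58 [ 448.1 -109.6    8.6]
32.81265677917142 [-0.18737835  0.48525621 -1.73141664]
```

View pics/w3.png

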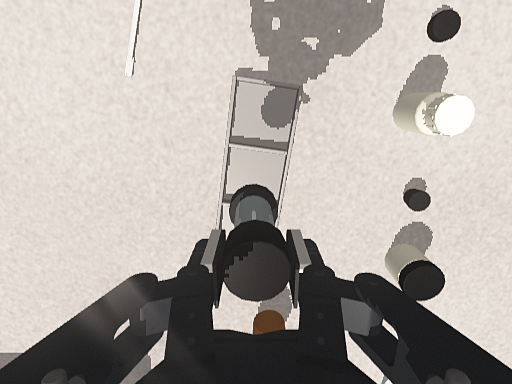

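The tray's +y end corners show at (235,76) and (301,84), first divider from about (231,143) to (288,150); the flow cell is held upright. Bottle cap at (455,115), jar lid at (422,280).

```bash
python3 -c "
from h import *
for n,u,v,z in [('c1',235,76,18),('c2',301,84,18),('d1',231,143,18),('d2',288,149,18),('cap',455,115,75),('jar',424,281,52)]: print(n,wray(u,v,z).round(1))
a=np.radians(-8.1);ey=np.array([-np.sin(a),np.cos(a)]);ex=np.array([np.cos(a),np.sin(a)])
e=(wray(235,76,18)+wray(301,84,18))[:2]/2
print(e, 'mid',e-104*ey, 'ends',ey*68)
m=(wray(231,143,18)+wray(288,149,18))[:2]/2;print(m,m-34*ey)"
```

```text
c1 [424.3 -47.2  18. ]
c2 [491.1 -54.6  18. ]
d1 [ 418.7 -114.5   18. ]
d2 [ 480.3 -120.8   18. ]
cap [615.5 -82.2  75. ]
jar [ 633.4 -262.7   52. ]
[457.71529303 -50.90406594] mid [ 443.06156491 -153.86652634] ends [ 9.58128377 67.32160872]
[ 449.51836175 -117.68154563] [ 444.72771986 -151.34234999]
```

jog_arm([
  [[-0.16, 0, 0.5], [0, 0, 0], 25],
  [[0, 0, 0.9], [0, 0, 0], 25],
  [[0, 0, 0.9], [0, 0, 0], 25],
  [[0, 0, 0.9], [0, 0, 0], 25],
  [[0, 0, 0.6], [0, 0, 0], 25],
  [[0, 0, 0.4], [0, 0, 0], 25],
  [[0, 0, 0.15], [0, 0, 0], 25],
  [[0, 0, 0.1], [0, 0, 0], 25],
  [[0, 0, 0], [0, 0, 0], 25],
  [[0, 0, 0], [0, 0, 0], 25],
])

```text
clock: 12.45
tcp_pos: [444.4, -151.1, 74.3]
eef_rot: [2.217, 2.225, 0.0]
wrist_force: [-0.6, -0.5, -0.4]
grip_width: 33.1
gripper_force: 35.0
```

jog_arm([
  [[0, 0, 0.06], [0, 0, 0], 25],
  [[0, 0, 0.06], [0, 0, 0], 25],
  [[0, 0, 0], [0, 0, 0], 25],
  [[0, 0, 0], [0, 0, 0], 25],
])

```text
clock: 12.85
tcp_pos: [444.1, -151.0, 70.8]
eef_rot: [-2.218, -2.225, 0.0]
wrist_force: [0.5, -0.5, -1.7]
grip_width: 32.9
gripper_force: 35.0
```

jog_arm([
  [[0, 0, 0.03], [0, 0, 0], 25],
  [[0, 0, 0], [0, 0, 0], 25],
  [[0, 0, 0], [0, 0, 0], 25],
])

```text
clock: 13.15
tcp_pos: [444.2, -151.1, 70.3]
eef_rot: [2.217, 2.225, -0.0]
wrist_force: [-1.4, 0.0, 4.4]
grip_width: 32.8
gripper_force: 35.7
```

jog_arm([
  [[0, 0, 0], [0, 0, 0], 45],
  [[0, 0, 0], [0, 0, 0], 60],
  [[0, 0, 0], [0, 0, 0], 75],
  [[0, 0, -0.2], [0, 0, 0], 75],
  [[0, 0, -0.6], [0, 0, 0], 75],
  [[0, 0, -1], [0, 0, 0], 85],
  [[0, 0, -1], [0, 0, 0], 85],
  [[0, 0, -1], [0, 0, 0], 85],
  [[0.4, 1, -0.5], [0, 0, 0], 85],
  [[0.4, 1, 0], [0, 0, 0], 85],
])

```text
clock: 14.15
tcp_pos: [495.3, -131.1, 180.0]
eef_rot: [2.216, 2.222, 0.002]
wrist_force: [0.7, -0.1, -1.0]
grip_width: 85.2
gripper_force: 0.0
```

jog_arm([
  [[0.4, 1, 0], [0, 0, 0], 85],
  [[0.4, 1, 0], [0, 0, 0], 85],
  [[0.4, 1, 0], [0, 0, 0], 85],
  [[0.4, 1, 0], [0, 0, 0], 85],
  [[0.36, 0.76, 0], [0, 0, 0], 85],
  [[0, 0, 0], [0, 0, 0], 85],
  [[0, 0, 0], [0, 0, 0], 85],
])

```text
clock: 14.85
tcp_pos: [612.6, -81.3, 177.4]
eef_rot: [-2.217, -2.226, 0.001]
wrist_force: [0.5, -1.0, -0.3]
grip_width: 85.1
gripper_force: 0.0
```

```bash
python3 -c "
from h import *
look('w4.png',['bottle_a','flow_cell'])"
```

```text
14.85 [612.6 -81.3 177.4]
bottle_a 0.7 [613.1 -76.9  77.4]
flow_cell 0.82 [ 450.2 -145.7   79.3]
```

View pics/w4.png

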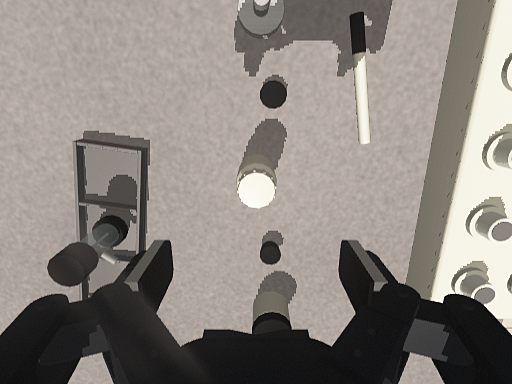

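The flow cell stands in the middle compartment. The bottle's cap is centred at (257,190), a marker ends at (364,142), the filter nipple is at (261,3).

```bash
python3 -c "
from h import *
for n,u,v,z in [('cap',257,190,75),('marker',364,142,5),('blackcap',270,250,10),('blackcap2',273,94,10),('c1',76,141,18),('c2',149,143,18),('d1',79,205,18),('fh',68,264,95),('ff',109,229,19),('jar',271,322,52)]: print(n,wray(u,v,z).round(1))"
```

```text
cap [614.5 -82.9  75. ]
marker [732.  -49.5   5. ]
blackcap [ 630.8 -179.3   10. ]
blackcap2 [6.311e+02 2.000e-01 1.000e+01]
c1 [424.7 -47.   18. ]
c2 [501.1 -49.   18. ]
d1 [ 415.1 -118.5   18. ]
fh [ 445.3 -146.3   95. ]
ff [ 444.9 -147.5   19. ]
jar [ 631. -248.   52.]
```

jog_arm([
  [[0, 0.05, 0.5], [0, 0, 0], 85],
  [[0, 0, 1], [0, 0, 0], 85],
  [[0, 0, 1], [0, 0, 0], 85],
  [[0, 0, 1], [0, 0, 0], 85],
  [[0, 0, 1], [0, 0, 0], 85],
  [[0, 0, 0.9], [0, 0, 0], 85],
  [[0, 0, 0.5], [0, 0, 0], 85],
  [[0, 0, 0.3], [0, 0, 0], 85],
  [[0, 0, 0], [0, 0, 0], 85],
  [[0, 0, 0], [0, 0, 0], 85],
])

```text
clock: 16.0
tcp_pos: [614.5, -81.5, 23.3]
eef_rot: [2.217, 2.225, 0.001]
wrist_force: [0.6, -0.3, 0.7]
grip_width: 85.2
gripper_force: 0.0
```

jog_arm([
  [[0, 0, 0], [0, 0, 0], 30],
  [[0, 0, 0], [0, 0, 0], 30],
  [[0, 0, 0], [0, 0, 0], 30],
  [[0, 0, 0], [0, 0, 0], 30],
  [[0, 0, 0], [0, 0, 0], 30],
  [[0, 0, 0], [0, 0, 0], 30],
  [[0, 0, 0], [0, 0, 0], 30],
  [[0, 0, 0], [0, 0, 0], 30],
], grip_force=30)

```text
clock: 16.8
tcp_pos: [614.3, -81.4, 23.1]
eef_rot: [2.217, 2.225, 0.0]
wrist_force: [-2.0, 0.6, 5.4]
grip_width: 38.8
gripper_force: 29.8
```

jog_arm([
  [[0, 0, -0.3], [0, 0, 0], 30],
  [[0, 0, -0.6], [0, 0, 0], 30],
  [[0, 0, -1], [0, 0, 0], 30],
  [[0, 0, -1], [0, 0, 0], 30],
  [[0, 0, -1], [0, 0, 0], 30],
  [[0, -0.3, -0.7], [0, 0, 0], 30],
  [[0, -0.7, -0.3], [0, 0, 0], 30],
  [[0, -0.9, 0], [0, 0, 0], 30],
  [[0, -0.9, 0], [0, 0, 0], 30],
  [[0, -0.9, 0], [0, 0, 0], 30],
])

```text
clock: 17.8
tcp_pos: [520.7, -81.6, 145.5]
eef_rot: [2.217, 2.225, 0.0]
wrist_force: [0.6, -0.7, -0.1]
grip_width: 38.7
gripper_force: 30.4
```

jog_arm([
  [[0, -0.9, 0], [0, 0, 0], 30],
  [[0, -0.9, 0], [0, 0, 0], 30],
  [[0, -0.6, 0], [0, 0, 0], 30],
  [[-0.1, -0.35, 0], [0, 0, 0], 30],
  [[0, 0, 0.5], [0, 0, 0], 30],
  [[0, 0, 0.9], [0, 0, 0], 30],
  [[0, 0, 0.9], [0, 0, 0], 30],
  [[0, 0, 0.6], [0, 0, 0], 30],
  [[0, 0, 0], [0, 0, 0], 30],
  [[0, 0, 0], [0, 0, 0], 30],
])

```text
clock: 18.8
tcp_pos: [453.2, -84.6, 73.0]
eef_rot: [2.218, 2.225, 0.0]
wrist_force: [0.3, -0.8, 0.4]
grip_width: 39.0
gripper_force: 30.4
```

```bash
python3 -c "
from h import *
look('w5.png',['tray3','bottle_a'])"
```

```text
18.8 [453.2 -84.6  73. ]
tray3 0.7 [452.4 -69.7   7.3]
bottle_a 0.72 [454.6 -75.4 120.9]
```

View pics/w5.png

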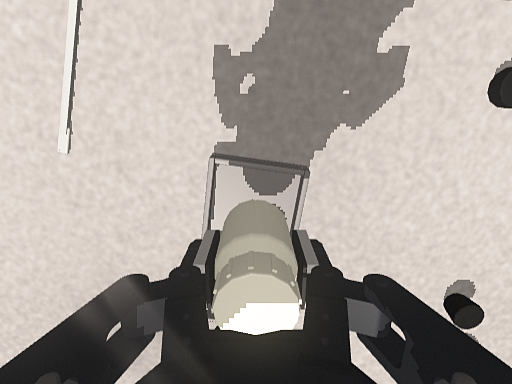

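Bottle held upright over the end compartment; tray end corners at (212,155) and (309,168).

```bash
python3 -c "
from h import *
a=wray(212,155,18)[:2];b=wray(309,168,18)[:2];d=(b-a)/np.linalg.norm(b-a);m=(a+b)/2
print(a,b,np.linalg.norm(b-a),m,m+36*np.array([d[1],-d[0]]))"
```

```text
[424.13242661 -45.60310129] [492.42105435 -54.80944084] 68.90641019510574 [458.27674048 -50.20627106] [453.46690896 -85.883512  ]
```

jog_arm([
  [[-0.04, 0, 0.5], [0, 0, 0], 30],
  [[0, 0, 0.6], [0, 0, 0], 30],
  [[0, 0, 0.4], [0, 0, 0], 30],
  [[0, 0, 0.15], [0, 0, 0], 30],
  [[0, 0, 0.05], [0, 0, 0], 30],
  [[0, 0, 0], [0, 0, 0], 30],
  [[0, 0, 0], [0, 0, 0], 30],
])

```text
clock: 19.65
tcp_pos: [453.2, -85.5, 30.5]
eef_rot: [2.217, 2.225, 0.0]
wrist_force: [-0.0, -0.3, -0.2]
grip_width: 38.7
gripper_force: 30.4
```

jog_arm([
  [[0, 0, 0.06], [0, 0, 0], 30],
  [[0, 0, 0.03], [0, 0, 0], 30],
  [[0, 0, 0], [0, 0, 0], 30],
  [[0, 0, 0], [0, 0, 0], 30],
])

```text
clock: 20.05
tcp_pos: [453.0, -85.5, 28.1]
eef_rot: [2.217, 2.225, 0.0]
wrist_force: [-1.2, 0.1, 4.4]
grip_width: 39.3
gripper_force: 30.9
```

jog_arm([
  [[0, 0, 0], [0, 0, 0], 50],
  [[0, 0, 0], [0, 0, 0], 65],
  [[0, 0, 0], [0, 0, 0], 75],
  [[0, 0, -0.2], [0, 0, 0], 75],
  [[0, 0, -0.6], [0, 0, 0], 75],
  [[0, 0, -1], [0, 0, 0], 75],
  [[0, 0, -1], [0, 0, 0], 75],
  [[0, 0, -1], [0, 0, 0], 75],
  [[0, 0, -1], [0, 0, 0], 75],
  [[0.8, 0.8, 0], [0, 0, 0], 75],
])

```text
clock: 21.05
tcp_pos: [473.2, -66.7, 151.1]
eef_rot: [2.217, 2.22, 0.002]
wrist_force: [0.2, -1.4, -1.1]
grip_width: 75.0
gripper_force: 0.0
```

jog_arm([
  [[0.8, 0.8, 0], [0, 0, 0], 75],
  [[0.8, 0.8, 0], [0, 0, 0], 75],
  [[0.8, 0.8, 0], [0, 0, 0], 75],
  [[0.8, 0.8, 0], [0, 0, 0], 75],
  [[0.8, 0.8, 0], [0, 0, 0], 60],
  [[0.8, 0.8, 0], [0, 0, 0], 60],
  [[0.6, 0.6, 0], [0, 0, 0], 60],
  [[0.34, 0.36, 0], [0, 0, 0], 60],
  [[0, 0, 0], [0, 0, 0], 60],
  [[0, 0, 0], [0, 0, 0], 60],
])

```text
clock: 22.05
tcp_pos: [615.8, 78.2, 147.8]
eef_rot: [-2.217, -2.225, 0.001]
wrist_force: [0.8, -0.2, 0.9]
grip_width: 59.8
gripper_force: 0.0
```

```bash
python3 -c "
from h import *
look('w6.png',['filter_holder','bottle_a'])"
```

```text
22.05 [615.8  78.2 147.8]
filter_holder 0.64 [617.2  76.7  20.1]
```

View pics/w6.png

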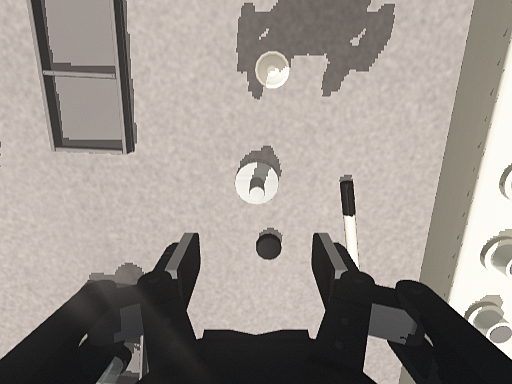

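Filter nipple tip at (257,193), disc at (257,184); marker cap at (347,180)–(350,215); tray2 near corners at (51,151),(129,152), divider (43,72)–(118,75).

```bash
python3 -c "
from h import *
for n,u,v,z in [('nip',257,193,51),('disc',257,184,17),('marker',345,200,8),('e1',51,151,18),('e2',129,152,18),('d1',43,72,18),('d2',118,75,18),('left0',33,0,18),('right0',115,0,18)]: print(n,wray(u,v,z).round(1))"
```

```text
nip [618.1  75.8  51. ]
disc [618.3  74.2  17. ]
marker [710.2  54.3   8. ]
e1 [421.2 107.1  18. ]
e2 [495.6 106.2  18. ]
d1 [428.8 177.4  18. ]
d2 [494.7 175.   18. ]
left0 [432.5 232.8  18. ]
right0 [500.3 232.9  18. ]
```

jog_arm([
  [[-0.06, 0.05, 0.5], [0, 0, 0], 50],
  [[-0.06, 0.05, 1], [0, 0, 0], 50],
  [[0, 0, 1], [0, 0, 0], 50],
  [[0, 0, 0.9], [0, 0, 0], 50],
  [[0, 0, 0.8], [0, 0, 0], 50],
  [[0, 0, 0.5], [0, 0, 0], 50],
  [[0, 0, 0.25], [0, 0, 0], 50],
  [[0, 0, 0], [0, 0, 0], 50],
  [[0, 0, 0], [0, 0, 0], 50],
])

```text
clock: 23.1
tcp_pos: [619.2, 75.6, 24.7]
eef_rot: [2.217, 2.225, 0.001]
wrist_force: [-0.0, -0.7, 0.3]
grip_width: 50.2
gripper_force: 0.0
```

jog_arm([
  [[0, 0, 0], [0, 0, 0], 5],
  [[0, 0, 0], [0, 0, 0], 5],
  [[0, 0, 0], [0, 0, 0], 5],
  [[0, 0, 0], [0, 0, 0], 5],
  [[0, 0, 0], [0, 0, 0], 5],
  [[0, 0, 0], [0, 0, 0], 5],
  [[0, 0, 0], [0, 0, 0], 5],
  [[0, 0, 0], [0, 0, 0], 5],
], grip_force=50)

```text
clock: 23.9
tcp_pos: [619.1, 75.7, 24.7]
eef_rot: [2.217, 2.225, 0.001]
wrist_force: [-1.5, -1.1, 5.1]
grip_width: 12.5
gripper_force: 48.7
```

jog_arm([
  [[0, 0, -0.3], [0, 0, 0], 5],
  [[0, 0, -0.6], [0, 0, 0], 5],
  [[0, 0, -1], [0, 0, 0], 5],
  [[0, 0, -1], [0, 0, 0], 5],
  [[0, 0, -1], [0, 0, 0], 5],
  [[0, 0, -0.8], [0, 0, 0], 5],
  [[-0.4, -0.3, -0.4], [0, 0, 0], 5],
  [[-0.8, -0.5, 0], [0, 0, 0], 5],
  [[-0.9, -0.55, 0], [0, 0, 0], 5],
  [[-0.9, -0.55, 0], [0, 0, 0], 5],
])

```text
clock: 24.9
tcp_pos: [570.2, -0.6, 151.4]
eef_rot: [-2.217, -2.225, 0.001]
wrist_force: [0.3, -0.6, -1.4]
grip_width: 12.2
gripper_force: 48.9
```

jog_arm([
  [[-0.9, -0.55, 0], [0, 0, 0], 5],
  [[-0.9, -0.55, 0], [0, 0, 0], 5],
  [[-0.9, -0.55, 0], [0, 0, 0], 5],
  [[-0.9, -0.55, 0], [0, 0, 0], 5],
  [[-0.9, -0.55, 0], [0, 0, 0], 5],
  [[-0.9, -0.55, 0], [0, 0, 0], 5],
  [[-0.9, -0.55, 0], [0, 0, 0], 5],
  [[-0.9, -0.55, 0], [0, 0, 0], 5],
  [[-0.9, -0.55, 0], [0, 0, 0], 5],
  [[-0.6, -0.5, 0], [0, 0, 0], 5],
])

```text
clock: 25.9
tcp_pos: [434.5, -218.7, 151.3]
eef_rot: [-2.218, -2.224, 0.001]
wrist_force: [0.3, -0.6, -1.3]
grip_width: 12.2
gripper_force: 48.9
```

jog_arm([
  [[-0.14, -0.06, 0.4], [0, 0, 0], 5],
  [[0, 0, 0.4], [0, 0, 0], 5],
  [[0, 0, 0], [0, 0, 0], 5],
  [[0, 0, 0], [0, 0, 0], 5],
])

```text
clock: 26.3
tcp_pos: [434.6, -220.2, 131.1]
eef_rot: [-2.216, -2.226, 0.0]
wrist_force: [0.3, 1.0, -0.7]
grip_width: 12.3
gripper_force: 48.9
```

```bash
python3 -c "
from h import *
look('w7.png',['filter_holder'])"
```

```text
26.3 [ 434.6 -220.2  131.1]
filter_holder 0.81 [ 437.5 -216.2  128. ]
```

View pics/w7.png

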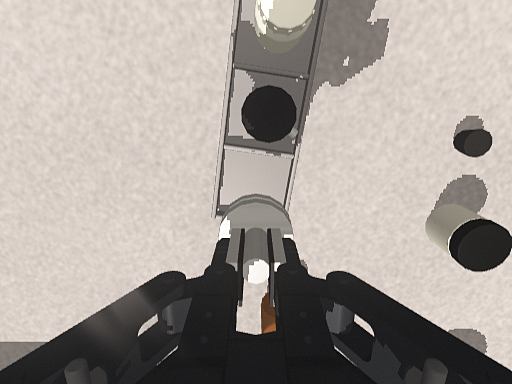

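Flow cell and bottle stand in their compartments; the second divider runs (225,147)–(296,156), and the filter is held level above the end compartment. Jar lid at (480,245).

```bash
python3 -c "
from h import *
a=wray(225,147,18)[:2];b=wray(296,156,18)[:2];d=(b-a)/np.linalg.norm(b-a);m=(a+b)/2
print(a,b,np.linalg.norm(b-a),m,m+34*np.array([d[1],-d[0]]),wray(480,245,52))"
```

```text
[ 408.51776908 -184.80189873] [ 472.43483287 -192.78253323] 64.4133648476113 [ 440.47630098 -188.79221598] [ 436.26379673 -222.53024805] [ 629.92548963 -263.73502536   52.        ]
```

jog_arm([
  [[-0.05, 0.03, 0.5], [0, 0, 0], 5],
  [[0, 0, 0.9], [0, 0, 0], 5],
  [[0, 0, 0.9], [0, 0, 0], 5],
  [[0, 0, 0.8], [0, 0, 0], 5],
  [[0, 0, 0.4], [0, 0, 0], 5],
  [[0, 0, 0.2], [0, 0, 0], 5],
  [[0, 0, 0.15], [0, 0, 0], 5],
  [[0, 0, 0.05], [0, 0, 0], 5],
  [[0, 0, 0], [0, 0, 0], 5],
  [[0, 0, 0], [0, 0, 0], 5],
])

```text
clock: 27.4
tcp_pos: [435.6, -222.5, 34.5]
eef_rot: [2.217, 2.225, 0.0]
wrist_force: [0.8, -0.9, -2.0]
grip_width: 12.4
gripper_force: 48.9
```

jog_arm([
  [[0, 0, 0.1], [0, 0, 0], 5],
  [[0, 0, 0.05], [0, 0, 0], 5],
  [[0, 0, 0.03], [0, 0, 0], 5],
  [[0, 0, 0], [0, 0, 0], 5],
  [[0, 0, 0], [0, 0, 0], 5],
])

```text
clock: 27.9
tcp_pos: [435.3, -222.2, 29.7]
eef_rot: [2.218, 2.225, -0.0]
wrist_force: [-1.9, 0.7, 4.7]
grip_width: 12.1
gripper_force: 49.6
```

jog_arm([
  [[0, 0, 0], [0, 0, 0], 20],
  [[0, 0, 0], [0, 0, 0], 35],
  [[0, 0, 0], [0, 0, 0], 50],
  [[0, 0, -0.2], [0, 0, 0], 50],
  [[0, 0, -0.6], [0, 0, 0], 50],
  [[0, 0, -1], [0, 0, 0], 50],
  [[0, 0, -1], [0, 0, 0], 60],
  [[0, 0, -1], [0, 0, 0], 70],
  [[0, 0, -1], [0, 0, 0], 85],
  [[0, 0, -0.6], [0, 0, 0], 85],
])

```text
clock: 28.9
tcp_pos: [435.7, -222.5, 166.7]
eef_rot: [2.216, 2.224, 0.0]
wrist_force: [-0.8, 0.3, -0.7]
grip_width: 85.0
gripper_force: 0.0
```

jog_arm([
  [[1, 0.1, 0], [0, 0, 0], 85],
  [[1, 0.1, 0], [0, 0, 0], 85],
  [[1, 0.1, 0], [0, 0, 0], 85],
  [[1, 0.1, 0], [0, 0, 0], 85],
  [[1, 0.1, 0], [0, 0, 0], 85],
  [[1, 0.1, 0], [0, 0, 0], 85],
  [[1, 0.1, 0], [0, 0, 0], 85],
  [[1, 0.1, 0], [0, 0, 0], 85],
  [[1, 0, 0], [0, 0, 0], 85],
  [[1, 0, 0], [0, 0, 0], 85],
])

```text
clock: 29.9
tcp_pos: [454.4, 28.9, 164.9]
eef_rot: [2.217, 2.225, 0.0]
wrist_force: [0.5, 0.3, -0.3]
grip_width: 85.2
gripper_force: 0.0
```

jog_arm([
  [[1, 0, 0], [0, 0, 0], 85],
  [[1, 0, 0], [0, 0, 0], 85],
  [[1, 0, 0], [0, 0, 0], 85],
  [[1, 0, 0], [0, 0, 0], 85],
  [[1, 0, 0], [0, 0, 0], 85],
  [[1, 0, 0], [0, 0, 0], 85],
  [[1, 0, 0], [0, 0, 0], 85],
  [[1, 0, 0], [0, 0, 0], 85],
  [[1, 0, 0], [0, 0, 0], 85],
  [[1, 0, 0], [0, 0, 0], 85],
])

```text
clock: 30.9
tcp_pos: [453.4, 278.9, 164.9]
eef_rot: [2.217, 2.225, 0.0]
wrist_force: [0.5, 0.1, 0.6]
grip_width: 84.6
gripper_force: 0.0
```

jog_arm([
  [[1, 0, 0], [0, 0, 0], 85],
  [[1, 0, 0], [0, 0, 0], 85],
  [[1, 0, 0], [0, 0, 0], 85],
  [[0.6, 0, 0], [0, 0, 0], 85],
  [[0.3, 0, 0], [0, 0, 0], 85],
  [[0, 0, 0], [0, 0, 0], 85],
  [[0, 0, 0], [0, 0, 0], 85],
])

```text
clock: 31.6
tcp_pos: [453.3, 374.6, 164.6]
eef_rot: [2.218, 2.225, -0.0]
wrist_force: [-0.3, -0.0, 0.7]
grip_width: 85.1
gripper_force: 0.0
```

```bash
python3 -c "
from h import *
look('w8.png',['bottle_a','tray2'])"
```

```text
31.6 [453.3 374.6 164.6]
bottle_a 0.62 [455.1 382.7  72.5]
tray2 0.63 [462.4 209.8   6.8]
```

View pics/w8.png

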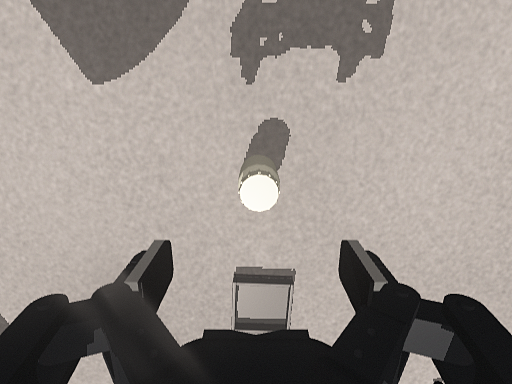

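Bottle cap at (259,193); tray2's far end wall corners at (235,268),(295,269).

```bash
python3 -c "
from h import *
for n,u,v,z in [('cap',259,193,75),('e1',235,268,18),('e2',295,269,18)]: print(n,wray(u,v,z).round(1))"
```

```text
cap [457.3 374.8  75. ]
e1 [430.8 265.4  18. ]
e2 [500.  264.2  18. ]
```

jog_arm([
  [[0, 0.1, 0.5], [0, 0, 0], 85],
  [[0, 0, 1], [0, 0, 0], 85],
  [[0, 0, 1], [0, 0, 0], 85],
  [[0, 0, 1], [0, 0, 0], 85],
  [[0, 0, 1], [0, 0, 0], 85],
  [[0, 0, 0.7], [0, 0, 0], 85],
  [[0, 0, 0.4], [0, 0, 0], 85],
  [[0, 0, 0.1], [0, 0, 0], 85],
  [[0, 0, 0], [0, 0, 0], 85],
  [[0, 0, 0], [0, 0, 0], 85],
])

```text
clock: 32.75
tcp_pos: [456.2, 375.5, 22.8]
eef_rot: [2.217, 2.225, 0.002]
wrist_force: [0.4, 0.2, -0.3]
grip_width: 85.4
gripper_force: 0.0
```

jog_arm([
  [[0, 0, 0], [0, 0, 0], 30],
  [[0, 0, 0], [0, 0, 0], 30],
  [[0, 0, 0], [0, 0, 0], 30],
  [[0, 0, 0], [0, 0, 0], 30],
  [[0, 0, 0], [0, 0, 0], 30],
  [[0, 0, 0], [0, 0, 0], 30],
  [[0, 0, 0], [0, 0, 0], 30],
  [[0, 0, 0], [0, 0, 0], 30],
], grip_force=30)

```text
clock: 33.55
tcp_pos: [455.9, 375.4, 22.5]
eef_rot: [2.217, 2.225, 0.001]
wrist_force: [-1.9, -0.9, 5.9]
grip_width: 38.8
gripper_force: 30.1
```

jog_arm([
  [[0, 0, -0.3], [0, 0, 0], 30],
  [[0, 0, -0.6], [0, 0, 0], 30],
  [[0, 0, -1], [0, 0, 0], 30],
  [[0, 0, -1], [0, 0, 0], 30],
  [[-0.4, 0, -0.7], [0, 0, 0], 30],
  [[-0.8, 0.1, -0.4], [0, 0, 0], 30],
  [[-0.9, 0.12, 0], [0, 0, 0], 30],
  [[-0.9, 0, 0], [0, 0, 0], 30],
  [[-0.9, 0, 0], [0, 0, 0], 30],
  [[-0.9, 0, 0], [0, 0, 0], 30],
])

```text
clock: 34.55
tcp_pos: [461.6, 254.5, 122.5]
eef_rot: [2.217, 2.225, 0.0]
wrist_force: [-0.3, -0.0, -2.1]
grip_width: 38.5
gripper_force: 30.4
```

jog_arm([
  [[-0.9, 0, 0], [0, 0, 0], 30],
  [[-0.6, 0, 0.3], [0, 0, 0], 30],
  [[-0.28, 0, 0.7], [0, 0, 0], 30],
  [[0, 0, 0.6], [0, 0, 0], 30],
  [[0, 0, 0.4], [0, 0, 0], 30],
  [[0, 0, 0], [0, 0, 0], 30],
  [[0, 0, 0], [0, 0, 0], 30],
])

```text
clock: 35.25
tcp_pos: [461.9, 211.0, 72.2]
eef_rot: [-2.217, -2.226, 0.0]
wrist_force: [0.7, -0.9, -0.3]
grip_width: 38.7
gripper_force: 30.4
```

```bash
python3 -c "
from h import *
look('w9.png',['tray2'])"
```

```text
35.25 [461.9 211.   72.2]
tray2 0.83 [460.4 224.8   6.8]
```

View pics/w9.png

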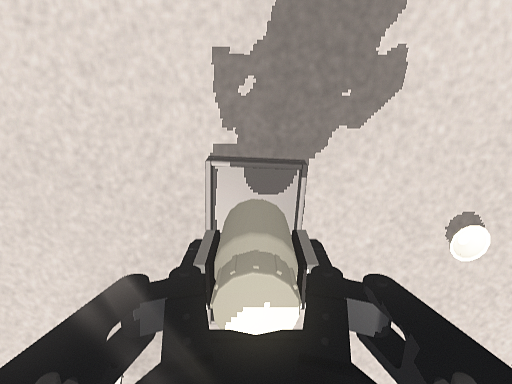

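Bottle is centred over the far compartment, end-wall corners at (206,157),(307,161), the same picture as in the good placing on tray3.

jog_arm([
  [[0, 0, 0.5], [0, 0, 0], 30],
  [[0, 0, 0.6], [0, 0, 0], 30],
  [[0, 0, 0.4], [0, 0, 0], 30],
  [[0, 0, 0.15], [0, 0, 0], 30],
  [[0, 0, 0.05], [0, 0, 0], 30],
  [[0, 0, 0], [0, 0, 0], 30],
  [[0, 0, 0], [0, 0, 0], 30],
])

```text
clock: 36.05
tcp_pos: [462.2, 210.9, 30.0]
eef_rot: [2.217, 2.225, 0.001]
wrist_force: [0.5, -0.7, 0.6]
grip_width: 39.1
gripper_force: 30.4
```

jog_arm([
  [[0, 0, 0.06], [0, 0, 0], 30],
  [[0, 0, 0.04], [0, 0, 0], 30],
  [[0, 0, 0], [0, 0, 0], 30],
  [[0, 0, 0], [0, 0, 0], 30],
])

```text
clock: 36.45
tcp_pos: [462.0, 210.9, 27.5]
eef_rot: [2.217, 2.225, 0.001]
wrist_force: [-1.1, -0.6, 7.1]
grip_width: 38.8
gripper_force: 31.1
```

jog_arm([
  [[0, 0, 0], [0, 0, 0], 50],
  [[0, 0, 0], [0, 0, 0], 65],
  [[0, 0, 0], [0, 0, 0], 75],
  [[0, 0, -0.2], [0, 0, 0], 75],
  [[0, 0, -0.6], [0, 0, 0], 75],
  [[0, 0, -1], [0, 0, 0], 85],
  [[0, 0, -1], [0, 0, 0], 85],
  [[0, 0, -1], [0, 0, 0], 85],
  [[0, 0, -1], [0, 0, 0], 85],
  [[-0.6, 0.3, -0.4], [0, 0, 0], 85],
])

```text
clock: 37.45
tcp_pos: [469.6, 196.8, 159.6]
eef_rot: [2.215, 2.226, 0.004]
wrist_force: [0.7, -0.1, -0.7]
grip_width: 85.2
gripper_force: 0.0
```

jog_arm([
  [[-1, 0.36, 0], [0, 0, 0], 85],
  [[-1, 0.36, 0], [0, 0, 0], 85],
  [[-1, 0.36, 0], [0, 0, 0], 85],
  [[-1, 0.36, 0], [0, 0, 0], 85],
  [[-1, 0.36, 0], [0, 0, 0], 85],
  [[-1, 0.36, 0], [0, 0, 0], 85],
  [[-1, 0.36, 0], [0, 0, 0], 85],
  [[-1, 0.36, 0], [0, 0, 0], 85],
  [[-1, 0.36, 0], [0, 0, 0], 85],
  [[-1, 0.36, 0], [0, 0, 0], 85],
])

```text
clock: 38.45
tcp_pos: [560.5, -54.9, 157.4]
eef_rot: [2.218, 2.225, 0.0]
wrist_force: [-0.6, 0.2, 0.9]
grip_width: 84.9
gripper_force: 0.0
```

jog_arm([
  [[-1, 0.36, 0], [0, 0, 0], 85],
  [[-1, 0.36, 0], [0, 0, 0], 85],
  [[-1, 0.36, 0], [0, 0, 0], 85],
  [[-1, 0.36, 0], [0, 0, 0], 85],
  [[-1, 0.36, 0], [0, 0, 0], 85],
  [[-1, 0.36, 0], [0, 0, 0], 85],
  [[-1, 0.36, 0], [0, 0, 0], 85],
  [[-0.9, 0.3, 0], [0, 0, 0], 85],
  [[-0.4, 0.1, 0], [0, 0, 0], 85],
  [[0, 0, 0], [0, 0, 0], 85],
])

```text
clock: 39.45
tcp_pos: [633.9, -261.9, 156.7]
eef_rot: [-2.219, -2.224, 0.0]
wrist_force: [0.5, 0.8, -1.0]
grip_width: 84.8
gripper_force: 0.0
```

```bash
python3 -c "
from h import *
look('w10.png',['jar'])
im=cv2.imread('pics/w10.png');m=(im.max(2)<60).astype('uint8')
n,l,st,c=cv2.connectedComponentsWithStats(m)
for i in range(1,n):
    if 300<st[i,4]<6000: print(st[i],c[i].round(),wray(*c[i],52).round(1))
im=save('scene','s10.png')[100:290,70:430,::-1];cv2.imwrite('pics/s10c.png',cv2.resize(im,None,fx=2.2,fy=2.2))"
```

```text
39.45 [ 633.9 -261.9  156.7]
jar 0.64 [ 635.  -260.9   55.4]
[ 82   0  11 177 776] [86. 63.] [ 499.4 -156.5   52. ]
[  0  18  15  57 654] [ 7. 47.] [ 438.9 -145.    52. ]
[ 30  39  42  43 655] [57. 60.] [ 476.9 -154.1   52. ]
[239  79  26  27 558] [251.  92.] [ 631.2 -178.2   52. ]
[ 228  165   52   50 1314] [258. 185.] [ 637.2 -257.    52. ]
```

View pics/w10.png

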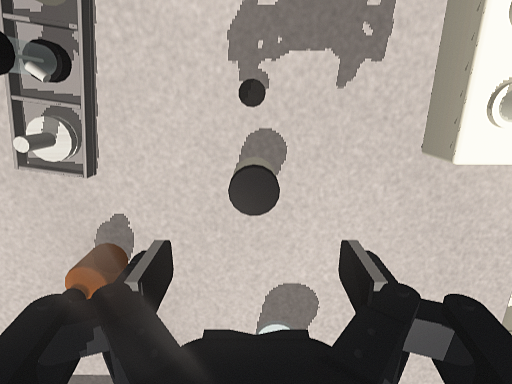

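Filter, flow cell sit in their compartments; jar lid is centred at (254,190), right between the finger lines.

jog_arm([
  [[0, 0, 0.5], [0, 0, 0], 85],
  [[0, 0, 1], [0, 0, 0], 85],
  [[0, 0, 1], [0, 0, 0], 85],
  [[0, 0, 1], [0, 0, 0], 85],
  [[0, 0, 0.9], [0, 0, 0], 85],
  [[0, 0, 0.5], [0, 0, 0], 85],
  [[0, 0, 0.3], [0, 0, 0], 85],
  [[0, 0, 0], [0, 0, 0], 85],
  [[0, 0, 0], [0, 0, 0], 85],
])

```text
clock: 40.5
tcp_pos: [634.4, -261.1, 28.0]
eef_rot: [2.217, 2.225, 0.001]
wrist_force: [-0.7, -0.4, 0.4]
grip_width: 84.9
gripper_force: 0.0
```

jog_arm([
  [[0, 0, 0], [0, 0, 0], 36],
  [[0, 0, 0], [0, 0, 0], 36],
  [[0, 0, 0], [0, 0, 0], 36],
  [[0, 0, 0], [0, 0, 0], 36],
  [[0, 0, 0], [0, 0, 0], 36],
  [[0, 0, 0], [0, 0, 0], 36],
  [[0, 0, 0], [0, 0, 0], 36],
  [[0, 0, 0], [0, 0, 0], 36],
], grip_force=35)

```text
clock: 41.3
tcp_pos: [634.2, -261.3, 27.8]
eef_rot: [2.217, 2.225, 0.0]
wrist_force: [-1.3, 0.5, 6.1]
grip_width: 45.8
gripper_force: 35.3
```

jog_arm([
  [[0, 0, -0.3], [0, 0, 0], 36],
  [[0, 0, -0.6], [0, 0, 0], 36],
  [[0, 0, -1], [0, 0, 0], 36],
  [[0, 0, -1], [0, 0, 0], 36],
  [[0, 0, -1], [0, 0, 0], 36],
  [[0, 0, -0.6], [0, 0, 0], 36],
  [[0.4, -0.2, -0.3], [0, 0, 0], 36],
  [[0.8, -0.35, 0], [0, 0, 0], 36],
  [[0.9, -0.4, 0], [0, 0, 0], 36],
  [[0.9, -0.4, 0], [0, 0, 0], 36],
])

```text
clock: 42.3
tcp_pos: [598.8, -184.7, 146.7]
eef_rot: [-2.217, -2.225, 0.0]
wrist_force: [0.2, 0.6, -1.4]
grip_width: 46.1
gripper_force: 36.0
```

jog_arm([
  [[0.9, -0.4, 0], [0, 0, 0], 36],
  [[0.9, -0.4, 0], [0, 0, 0], 36],
  [[0.9, -0.4, 0], [0, 0, 0], 36],
  [[0.9, -0.4, 0], [0, 0, 0], 36],
  [[0.9, -0.4, 0], [0, 0, 0], 36],
  [[0.9, -0.4, 0], [0, 0, 0], 36],
  [[0.9, -0.4, 0], [0, 0, 0], 36],
  [[0.9, -0.4, 0], [0, 0, 0], 36],
  [[0.9, -0.4, 0], [0, 0, 0], 36],
  [[0.9, -0.4, 0], [0, 0, 0], 36],
])

```text
clock: 43.3
tcp_pos: [497.6, 39.8, 146.8]
eef_rot: [-2.217, -2.225, 0.001]
wrist_force: [1.1, 0.1, -0.5]
grip_width: 45.6
gripper_force: 36.0
```

jog_arm([
  [[0.9, -0.4, 0], [0, 0, 0], 36],
  [[0.9, -0.4, 0], [0, 0, 0], 36],
  [[0.9, -0.4, 0], [0, 0, 0], 36],
  [[0.9, -0.4, 0], [0, 0, 0], 36],
  [[0.57, -0.08, 0], [0, 0, 0], 36],
  [[0, 0, 0.5], [0, 0, 0], 36],
  [[0, 0, 0.8], [0, 0, 0], 36],
  [[0, 0, 0.4], [0, 0, 0], 36],
  [[0, 0, 0], [0, 0, 0], 36],
  [[0, 0, 0], [0, 0, 0], 36],
])

```text
clock: 44.3
tcp_pos: [456.6, 142.6, 104.9]
eef_rot: [-2.218, -2.225, 0.0]
wrist_force: [-0.6, 0.0, -0.6]
grip_width: 45.9
gripper_force: 36.1
```

```bash
python3 -c "
from h import *
look('w11.png',['tray2'])"
```

```text
44.3 [456.6 142.6 104.9]
```

View pics/w11.png

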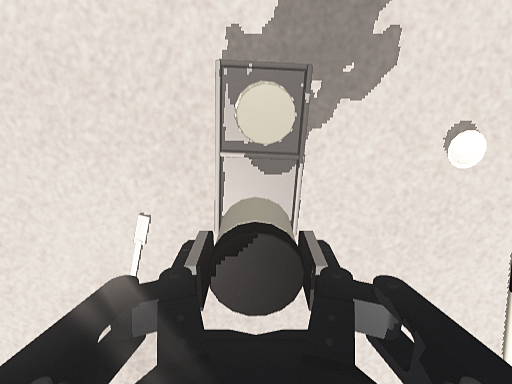

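Bottle stands in the far compartment; the divider runs (217,155)–(304,157); the jar is held level.

```bash
python3 -c "
from h import *
a=wray(217,154,18)[:2];b=wray(304,156,18)[:2];d=(b-a)/np.linalg.norm(b-a);m=(a+b)/2
print(a,b,np.linalg.norm(b-a),m,m+34*np.array([d[1],-d[0]]))"
```

```text
[426.9959705  176.71976027] [497.48173489 175.1688697 ] 70.50282436703381 [462.2388527  175.94431498] [461.49093544 141.95254216]
```

jog_arm([
  [[0, 0.13, 0.5], [0, 0, 0], 36],
  [[0, 0, 0.8], [0, 0, 0], 36],
  [[0, 0, 0.7], [0, 0, 0], 36],
  [[0, 0, 0.4], [0, 0, 0], 36],
  [[0, 0, 0.2], [0, 0, 0], 36],
  [[0, 0, 0.15], [0, 0, 0], 36],
  [[0, 0, 0.05], [0, 0, 0], 36],
  [[0, 0, 0], [0, 0, 0], 36],
  [[0, 0, 0], [0, 0, 0], 36],
])

```text
clock: 45.3
tcp_pos: [460.3, 142.6, 34.9]
eef_rot: [2.217, 2.225, 0.001]
wrist_force: [0.4, 0.1, -1.6]
grip_width: 45.5
gripper_force: 36.1
```

jog_arm([
  [[0, 0, 0.05], [0, 0, 0], 36],
  [[0, 0, 0.04], [0, 0, 0], 36],
  [[0, 0, 0], [0, 0, 0], 36],
  [[0, 0, 0], [0, 0, 0], 36],
])

```text
clock: 45.7
tcp_pos: [460.3, 142.6, 32.7]
eef_rot: [2.217, 2.225, 0.001]
wrist_force: [-1.7, -0.7, 9.0]
grip_width: 45.4
gripper_force: 36.8
```

Touchdown; release, rise, back off towards a view of both trays.

jog_arm([
  [[0, 0, 0], [0, 0, 0], 55],
  [[0, 0, 0], [0, 0, 0], 70],
  [[0, 0, 0], [0, 0, 0], 85],
  [[0, 0, -0.2], [0, 0, 0], 85],
  [[0, 0, -0.6], [0, 0, 0], 85],
  [[0, 0, -1], [0, 0, 0], 85],
  [[0, 0, -1], [0, 0, 0], 85],
  [[0, 0, -1], [0, 0, 0], 85],
  [[0, 0, -1], [0, 0, 0], 85],
  [[0, 0, -1], [0, 0, 0], 85],
])

```text
clock: 46.7
tcp_pos: [459.9, 142.6, 178.7]
eef_rot: [2.217, 2.225, 0.0]
wrist_force: [-0.4, 0.2, 0.2]
grip_width: 85.5
gripper_force: 0.0
```

jog_arm([
  [[-1, 0, -0.5], [0, 0, 0], 85],
  [[-1, 0, 0], [0, 0, 0], 85],
  [[-1, 0, 0], [0, 0, 0], 85],
  [[-1, 0, 0], [0, 0, 0], 85],
  [[-0.5, 0, 0], [0, 0, 0], 85],
  [[0, 0, 0], [0, 0, 0], 85],
  [[0, 0, 0], [0, 0, 0], 85],
  [[0, 0, 0], [0, 0, 0], 85],
])

```text
clock: 47.5
tcp_pos: [460.4, 30.9, 189.8]
eef_rot: [-2.217, -2.226, -0.0]
wrist_force: [0.2, 0.2, -0.4]
grip_width: 84.9
gripper_force: 0.0
```

```bash
python3 -c "
from h import *
im=save('scene','s12.png')[90:270,70:430,::-1];im=cv2.resize(im,None,fx=2.2,fy=2.2);cv2.imwrite('pics/s12c.png',im)"
```

```text
(no output)
```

View pics/s12c.png

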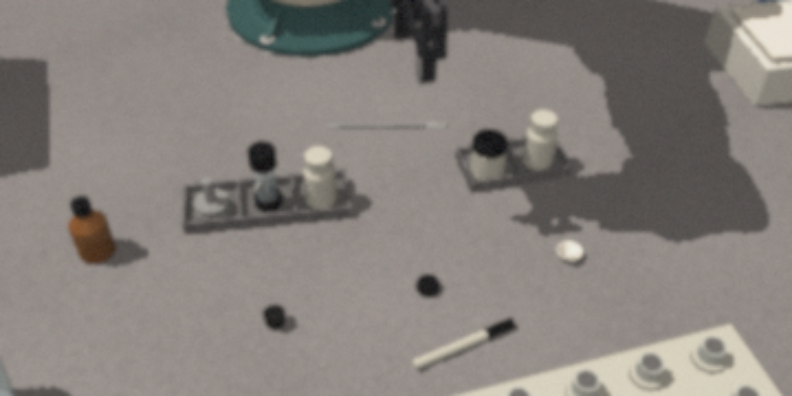

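All five pieces stand upright in their compartments: filter (210,200), flow cell (265,180), bottle (319,180), jar (489,155) and bottle (542,140). The amber bottle is untouched at (93,230).

```bash
python3 -c "
from h import *
print(r.hand_in())"
```

```text
the job is handed in; nothing more can be done
None
```

Both kits are made up and the job is handed in at about 48 s: the last camera picture shows every piece upright in its compartment and the amber bottle where it stood; no verdict was returned.

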